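# Scan the paint tin on the rotary tray

## Robot

A 7-joint arm with a two-finger parallel gripper is mounted at the origin on the work surface. World frame = base frame: x ahead of the robot, y to its left, z up, the work surface at z = 0. Lengths are in m, angles in rad, forces in N, time in s.
With the tool pointing down it reaches from about 0.425 to 0.925 m from the base axis. Payload 6.8 kg.
Tool frame: the origin (TCP) lies on the front face of the gripper's body, between the roots of the fingers; the fingertips stand 73 mm ahead of it and the grasp point (between the pads) lies 54 mm ahead of it (env.nose_length is the distance from the TCP to the fingertips, in m); z points along the fingers, y is the direction in which the jaws open and shut (so a half turn about z gives the same grasp; the last joint's range is limited). The gripper opens to 85 mm and grips with 20 to 120 N. Pads are 22 mm wide; open, the fingers measure 114 mm over their backs; the gripper's body (76 mm by 85 mm) begins 54 mm behind the grasp point. The pads swing forward as they close: fully open they stand 13 mm farther back than shut.
Start: joints at [1.094, 0.477, 0.022, 1.555, -0.011, 1.109, -0.083], TCP at [0.243, -0.63, 0.304] pointing down, gripper open.
Joint ranges: [-2.96, 2.96], [-0.34, 2.1], [-1.41, 1.46], [0.24, 2.44], [-1.37, 4.51], [0.17, 1.92], [-2.96, 2.96]. Speed limits (rad/s): [2.39, 2.39, 3.14, 3.14, 3.14, 3.14, 3.14].

## Interface

Orientations are given as a unit quaternion [w, x, y, z].
In Python, from cell import env, kin, camera, calibration, job gives the robot as it stands. The module is installed in compiled form; this text tells all that it offers. Calls block until the motion is done:
- env.reach(position, orientation): joint-space move of the TCP to a pose.
- env.movel(position, velocity=0.15, rot=None, stop_force=None): straight line of the TCP; rot=None keeps the orientation; velocity is the mean speed in m/s. With stop_force (N) it stops when the force on the tool has changed by that much, and returns True; else False.
- env.goto_joints(angles): joint-space move.
- env.grip(opening, f_grip=None): finger opening in m; f_grip is the grip in N (None keeps the last); returns when the fingers have stopped.
- env.dwell(seconds).
- kin.inverse_kinematics(position, orientation): joint angles nearest the present ones, or None.
- env.get_state(): the state.
- camera(name): name is "scene" or "top" or "wrist"; returns (picture, depth): 384x512x3 uint8, blue, green, red; 384x512 float32, m along the optical axis (not along the pixel's ray), 0 where there is no reading.
- calibration(name): a dict with "fx", "fy", "cx", "cy" (pixels), "k1" (the pictures are not rectified: a ray, as slopes to the right and down, at radius r is drawn at 1 + k1 r^2 times it, then the intrinsics apply), "rvec" (rotation vector, rad) and "tvec" (3), from world to camera coordinates, as OpenCV has them. Camera axes: x right, y down, z forward; pixel columns grow to the right and rows downward; lengths in m; the calibration is good to about 2 mm. A picture is of the moment at which its call begins: read the wrist's pose just before it. calibration takes no time and is no camera call; for the wrist camera it gives the pose at the moment of the call.
A pose or a line that the arm cannot do raises env.PlanningError and nothing moves.
- job.job_done(): hands the job in, once; it reports no verdict.
The state is a dict: "time": time; "qpos": joint angles; "joint_velocities": joint speeds; "joint_torque": joint torques, N m; "tcp_pos": TCP position; "orientation": TCP orientation; "force": force on the tool from outside, world axes, zero at the start; "torque": the same for the moment, N m; "opening": finger opening in m.
Only numpy, scipy, OpenCV 4.12 (cv2) and the standard library are available. Lean on these libraries where they do the work, as an engineer would, in place of code of your own. Each camera call takes 0.05 s, during which the arm holds its last target. There are 200 camera calls.

## Task

Book in the oblong metal tin: gently turn the rotary paint tray (a push against one of its jars will do) until the tin's barcode label faces the robot's side of the bench, then take the scanner from its stand and hold it level and steady, square on to the barcode from about 8 cm, for a good second. Put the scanner back in its stand as it was, leave the label facing the robot, do not let the scanner touch the tray or what stands on it, and leave the other things on the bench where they are.

Things in the scene. Friction and masses are not known exactly. Their poses are not given: they have to be found in the camera images.
- carousel_base: Fixed round foot of the rotary tray; origin on the bench at the vertical turning axis. Its x axis is parallel to world x; its -x side is the robot's side. The plywood tray on it is a disc of radius 150 mm, top 32 mm over the bench. An oblong metal tin, two round jars and a small bottle stand in fitted collars on it: they turn with it and cannot come off.
- carousel (a joint): Turn of the tray, rad, counter-clockwise from above. At 0 and at 2 pi the label looks to world -x, the robot's side; at pi straight away. Starts between 1.9 and 4.4. No end stops either way within that turn. Friction 0.1 N m (1 N at the jars): it stops almost at once when no longer pushed.
- tin_top (a point): Centre of the top of the oblong metal tin on the tray, 60 mm from the turning axis, 197 mm over the bench. Tin 90 mm wide (along this point's y), 55 mm deep (x), with a black screw cap and a wire handle up to 216 mm. Its labelled wide face looks outwards, away from the axis.
- tray_jar (a point): Top centre of one of the tray's two alike round jars (diameter 56 mm, cap 52 mm, top 114 mm over the bench), 105 mm from the turning axis, 120 degrees counter-clockwise (from above) from the tin; the other jar is 120 degrees clockwise from the tin. Between the jars, opposite the tin, 105 mm from the axis, stands a small bottle (diameter 30 mm, top 84 mm over the bench).
- label (a point): Centre of the white paper barcode label (70 x 46 mm, upright black bars 30 mm tall) on the outer wide face of the oblong tin, 88 mm from the turning axis, 157 mm over the bench. z axis up; x axis points into the tin, square to the label (the way a scanner looks when square on).
- scanner: Cordless pistol barcode scanner, about 0.17 kg, which reads by itself when a barcode is in view (no trigger to pull). Origin at the head's centre; x = where it looks, z up. Head x -56 to 48, 54 mm wide, z -21 to 21; nose 66 mm wide, x 40 to 60, z -21 to 29. Handle 28 mm wide slants down and back to x -60, z -113. Grip from above on the head's two flat sides, at or just above the origin.
- scanner_window (a point): Centre of the scanner's window, on the front of its nose, 61 mm ahead of the scanner's origin along its x axis; axes as the scanner's. The beam leaves here along +x.
- stand: Fixed stand; origin on the bench at the centre of its round foot (radius 65 mm), axes as the seated scanner's. Fork top at 130 mm: prongs y 19 to 31 mm either side, x -45 to 45; cross bar and neck at x 37 to 55; open at the back. The head rests on the prongs, the handle hangs between; seated, the scanner's origin is 151 mm straight over this origin. Lift 105 mm to clear the handle.
- jar: Bystander: loose white jar, diameter 68 mm, 95 mm tall; origin under its centre.
- spray_can: Bystander: spray can, diameter 62 mm, 190 mm tall; origin under its centre.
- tin: Bystander: low round tin, diameter 88 mm, 71 mm tall; origin under its centre.
- tape_roll: Bystander: roll of masking tape lying flat, diameter 92 mm, 24 mm high; origin under its centre.
- brush: Bystander: paint brush lying on the bench, under 30 mm high.
- sanding_block: Bystander: cork sanding block, 100 x 60 x 26 mm; origin under its centre.
- filling_knife: Bystander: filling knife lying on the bench, under 30 mm high.
There are look-alikes about, which are no part of the job. What is meant by the stand is not blue, and is the smaller of those in its own colour.

How it is judged:
On the way, in this order (a step that is already met when the one before it is completed fails the run):
1. the tray has been turned so that the tin's label faces the robot's side, and stands still (x of label in the frame of carousel_base below -0.062 m and velocity of joint carousel between -0.1 and 0.1 rad/s), for 0.2 s.
2. the scanner is held steady for a second, level and square on, with its beam on the barcode from 3 to 14 cm (x of label in the frame of scanner_window between 0.03 and 0.14 m and y of label in the frame of scanner_window between -0.016 and 0.016 m and z of label in the frame of scanner_window between -0.016 and 0.016 m and x of scanner_window in the frame of label below 0 m and angle between the x axis of scanner_window and the x axis of label, either way round below 0.4 rad and angle between the z axis of scanner_window and the z axis of label, either way round below 0.4 rad and linear speed of scanner below 0.02 m/s and angular speed of scanner below 0.25 rad/s and x of label in the frame of carousel_base below -0.062 m), for 1 s.
At the end, for the whole second after the job is handed in: The scanner is back in its stand, level and nose forward (within 22 mm along the prongs, 10 mm sideways, 6 mm in height, 0.3 rad in yaw), released and at rest; the label still faces the robot's side within about 45 degrees and the tray stands still (all of step 1 and x of scanner in the frame of stand between -0.022 and 0.022 m and y of scanner in the frame of stand between -0.01 and 0.01 m and z of scanner in the frame of stand between 0.145 and 0.157 m and x of scanner_window in the frame of stand above 0.03 m and angle between scanner's own z axis and vertical below 0.12 rad and angle between the x axis of scanner and the x axis of stand, either way round below 0.3 rad and linear speed of scanner below 0.02 m/s and contact force between scanner and the fingers below 0.05 N); the robot touches nothing.
It fails at once if the scanner touches the tray or what stands on it (contact force between scanner and carousel_base above 0.5 N).
It fails at once if the tray is spun hard (over 3 rad/s) (velocity of joint carousel above 3 rad/s or velocity of joint carousel below -3 rad/s).
It fails at once if another thing on the bench is moved by more than 3 cm or knocked over (distance of any of jar, spray_can, tin, tape_roll, brush, sanding_block, filling_knife from where it was at the start of the episode above 0.03 m or angle between any of jar, spray_can, tin's own z axis and vertical above 0.5 rad).
It also fails if it takes over 69 s, if anything falls off the work surface, if the arm or the gripper's body presses on something with over 40 N, if the wrist force passes 120 N, or if a joint passes its speed limit or range.

## Working session

There is one attempt and no reset: what is moved stays moved. The work goes in short steps, each a Python script; the robot and the scene stay as the last script left them, time stands still between calls to the robot, and variables do not carry over. Pictures are saved under pics/ and viewed, about 8 in all and at most 12, crops included, and the job is handed in when it is done.

```bash
mkdir -p pics; cat > h.py <<'E'
import numpy as np, cv2
from cell import env, kin, camera, calibration, job
from scipy.spatial.transform import Rotation as R
def cal(n):
    c=calibration(n); return dict(c, Rm=cv2.Rodrigues(np.array(c['rvec'],float))[0], t=np.array(c['tvec'],float).ravel())
def slopes(c,u,v):
    x=np.array([(u-c['cx'])/c['fx'],(v-c['cy'])/c['fy']],float); y=x.copy()
    for _ in range(20): y=x/(1+c['k1']*(y[0]**2+y[1]**2))
    return y
def ray(c,u,v):
    s=slopes(c,u,v); d=c['Rm'].T@np.array([s[0],s[1],1]); return -c['Rm'].T@c['t'], d
def pz(c,u,v,z):
    o,d=ray(c,u,v); return o+d*(z-o[2])/d[2]
def pd(c,dep,u,v):
    o,d=ray(c,u,v); return o+d*dep[int(round(v)),int(round(u))]
def proj(c,P):
    p=c['Rm']@np.array(P)+c['t']; s=p[:2]/p[2]; s=s*(1+c['k1']*(s@s)); return np.array([c['fx']*s[0]+c['cx'],c['fy']*s[1]+c['cy']])
def cloud(c,dep):
    vv,uu=np.mgrid[0:384,0:512]; xx=(uu-c['cx'])/c['fx']; yy=(vv-c['cy'])/c['fy']; a,b=xx,yy
    for _ in range(15): k=1+c['k1']*(a*a+b*b); a,b=xx/k,yy/k
    P=np.stack([a,b,np.ones_like(a)],-1)*dep[...,None]; return (P-c['t'])@c['Rm']
E
python3 - <<'E'
from h import *
for n in('scene','top'):
    im,d=camera(n); np.savez(f'pics/{n}0.npz',im=im,d=d); c=cal(n); print(n,-c['Rm'].T@c['t'],c['Rm'][2],c['fx'])
    cv2.imwrite(f'pics/{n}0.png',cv2.resize(im,(800,600)))
print(env.get_state())
E
```

```text
scene [ 1.25818352 -0.01669318  1.13834063] [-0.57301049 -0.0322285  -0.8189141 ] 442.39312514212884
top [ 0.30079368 -0.0424891   1.59320507] [ 0.16026101  0.0020708  -0.9870725 ] 445.45299817374655
{'time': 0.1, 'qpos': array([ 1.09387446,  0.47771116,  0.02237879,  1.55633448, -0.01149324,
        1.10929861, -0.08311405]), 'joint_velocities': array([ 8.15720719e-05, -4.92091955e-03,  2.38669214e-03, -2.00954399e-03,
       -3.28168454e-04,  1.03519240e-03, -9.60675798e-04]), 'joint_torque': array([ 4.15770468e-03, -5.97767544e+01,  1.61355045e+00, -2.81957173e+01,
        1.28169681e-02,  5.08796147e-03, -6.49596110e-07]), 'tcp_pos': array([ 0.24317959, -0.62923812,  0.3030354 ]), 'orientation': array([-7.81888821e-04,  9.83046215e-01,  1.83356156e-01, -2.17098054e-04]), 'force': array([-0.26930809, -0.40619909,  0.4456494 ]), 'torque': array([-0.00225394,  0.00177844,  0.00427583]), 'opening': 0.08515418707664175}
```

View pics/top0.png

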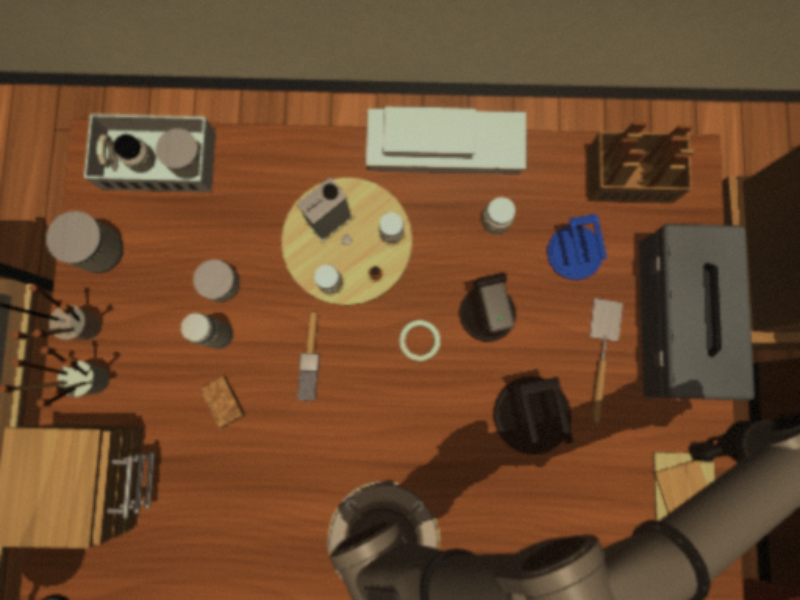

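View pics/scene0.png

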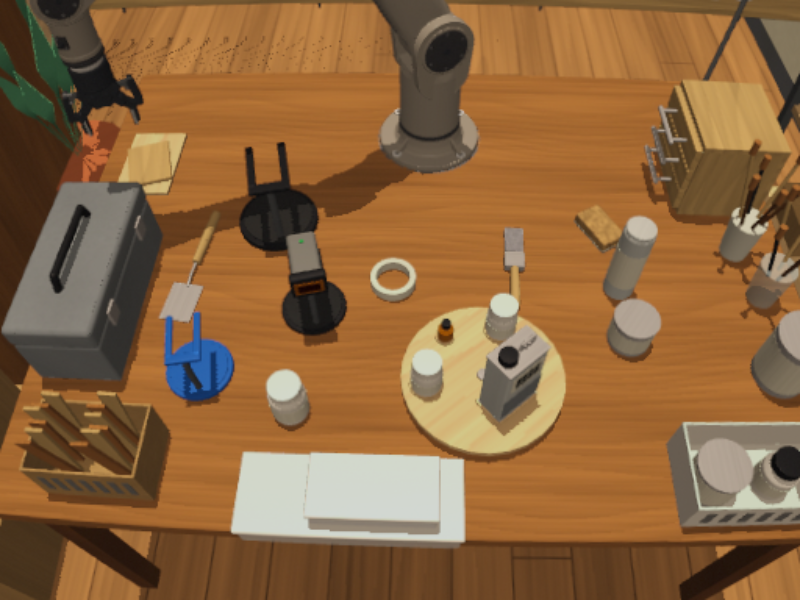

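The top view (800x600 px) shows:
- The tray at (347,240), with the tin on it at (325,207), jars at (391,227) and (327,278), and the bottle at (375,272).
- The scanner at (493,303), nose away from the robot.

Stand candidates are blue (576,250), a large black one (533,415), and a smaller black one under the scanner at (487,312). The smaller black one matches the description. Next I'll measure with depth and check in a close crop.

```bash
python3 - <<'E'
from h import *
D={}
for n in('scene','top'):
    z=np.load(f'pics/{n}0.npz'); c=cal(n); P=cloud(c,z['d']); D[n]=(z['im'],c,P,z['d']>0)
def sel(n,cx,cy,r,z0,z1):
    im,c,P,ok=D[n]; m=ok&(np.hypot(P[...,0]-cx,P[...,1]-cy)<r)&(P[...,2]>z0)&(P[...,2]<z1); return P[m]
for n in D:
    im,c,P,ok=D[n]
    g=pz(D['top'][1],347*.64,240*.64,.032); s=pz(D['top'][1],493*.64,303*.64,.17)
    disc=sel(n,g[0],g[1],.19,.022,.042); ce,r=cv2.minEnclosingCircle(disc[:,:2].astype(np.float32)); print(n,'disc',ce,r,np.median(disc[:,2]))
    for nm,a,b in(('jars',.104,.122),('tin',.19,.203),('bottle',.078,.09)):
        q=sel(n,ce[0],ce[1],.16,a,b); k=np.float32(q[:,:2])
        if nm=='jars':
            _,l,m=cv2.kmeans(k,2,None,(3,30,1e-5),3,cv2.KMEANS_PP_CENTERS); print(nm,[(x,np.hypot(*(x-ce)),np.degrees(np.arctan2(*(x-ce)[::-1]))) for x in m],np.median(q[:,2]))
        else: m=cv2.minAreaRect(k); x=np.array(m[0]); print(nm,m,np.degrees(np.arctan2(*(x-ce)[::-1])),np.hypot(*(x-ce)),np.median(q[:,2]),len(q))
    q=sel(n,s[0],s[1],.09,.155,.19); print('scanner',cv2.minAreaRect(np.float32(q[:,:2])),np.percentile(q[:,2],[5,50,95]),q[:,:2].mean(0),len(q))
    q=sel(n,s[0],s[1],.10,.004,.03); print('foot',cv2.minEnclosingCircle(np.float32(q[:,:2])),len(q))
a=D['top'][0][160:250,270:380]; b=D['scene'][0][130:220,165:275]
cv2.imwrite('pics/crop1.png',np.hstack([cv2.resize(x,(400,327),interpolation=3) for x in(a,b)]))
E
```

```text
scene disc (0.6610528826713562, 0.10077814757823944) 0.15144361555576324 0.03164807823794673
jars [(array([0.57277375, 0.13786657], dtype=float32), np.float64(0.09575361949295964), np.float64(157.21142083503304)), (array([0.69744724, 0.03134675], dtype=float32), np.float64(0.07839176173642233), np.float64(-62.337495267266014))] 0.1131153838561403
tin ((0.7067404389381409, 0.1423262357711792), (0.0576837994158268, 0.09377135336399078), 41.108943939208984) 42.28326327442736 0.061754323169466566 0.19706882709109588 596
bottle ((0.6464337110519409, 0.09590308368206024), (0.21654336154460907, 0.1882922351360321), 71.3163070678711) -161.55797327231392 0.015410594629336897 0.08408072152365983 245
scanner ((0.5064838528633118, -0.2247198075056076), (0.12030982971191406, 0.06592229008674622), 13.846219062805176) [0.16138293 0.17168187 0.17975083] [ 0.517537   -0.22158479] 721
foot ((0.5011240243911743, -0.2146311104297638), 0.09792260080575943) 940
top disc (0.6597195267677307, 0.10410643368959427) 0.18973354995250702 0.03346527676447683
jars [(array([0.68139267, 0.0126285 ], dtype=float32), np.float64(0.094010303910384), np.float64(-76.6711294566338)), (array([0.57301235, 0.14132306], dtype=float32), np.float64(0.09435683026055808), np.float64(156.76992644226016))] 0.11491463068471595
tin ((0.7057684659957886, 0.14557500183582306), (0.0579117052257061, 0.09138050675392151), 41.48517608642578) 42.00406561186748 0.061968919210583194 0.19886938180173322 336
bottle ((0.6347891688346863, 0.07548139989376068), (0.17183145880699158, 0.21318605542182922), 11.930216789245605) -131.0535354322211 0.03795939022800981 0.08496983989547842 91
scanner ((0.5038633942604065, -0.2186349332332611), (0.11678928136825562, 0.06591774523258209), 13.004597663879395) [0.16609969 0.17313849 0.1817696 ] [ 0.50492507 -0.21773339] 640
foot ((0.5016794800758362, -0.21606981754302979), 0.09983191639184952) 674
```

View pics/crop1.png

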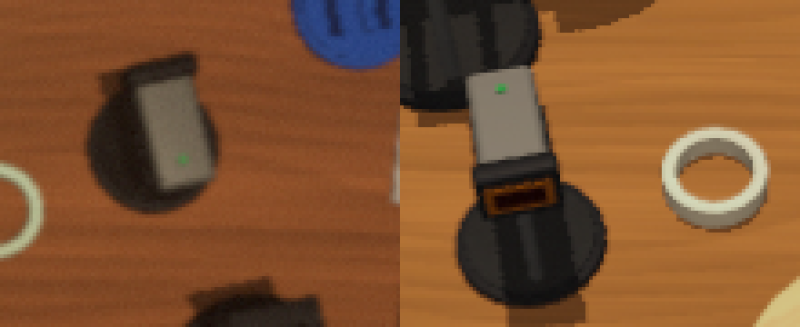

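The crop confirms that the scanner sits in the smaller black stand, nose away from the robot, yaw about +13°. The tray centre is at (0.660, 0.102) and the label bearing is 42°, so it needs a 138° counter-clockwise push on the jar at 162°.

```bash
cat >> h.py <<'E'
C=np.array([.660,.102])
def down(yaw):
    q=(R.from_euler('z',yaw,degrees=True)*R.from_euler('x',180,degrees=True)).as_quat(); return [q[3],q[0],q[1],q[2]]
def tray():
    c=cal('top'); im,d=camera('top'); P=cloud(c,d); m=(d>0)&(np.hypot(P[...,0]-C[0],P[...,1]-C[1])<.13)&(P[...,2]>.19)&(P[...,2]<.204)
    k=np.float32(P[m][:,:2]); r=cv2.minAreaRect(k); x=np.array(r[0])-C; return im,d,r,np.degrees(np.arctan2(x[1],x[0]))%360,np.hypot(*x),len(k)
E
python3 - <<'E'
from h import *
arc=lambda a,z,r=.105:[C[0]+r*np.cos(np.radians(a)),C[1]+r*np.sin(np.radians(a)),z]
for yaw in(0,20,45,90):
  print(yaw,[np.round(kin.inverse_kinematics(arc(a,z),down(yaw)),2).tolist() if kin.inverse_kinematics(arc(a,z),down(yaw)) is not None else None for a,z in((122,.36),(122,.145),(200,.145),(275,.145))])
y=0; q=down(y)
env.grip(0.0); env.reach(arc(122,.36),q); env.movel(arc(122,.145),.2,stop_force=8)
print(env.get_state()['time'],env.get_state()['tcp_pos'])
for a in list(range(130,275,8))+[275]: env.movel(arc(a,.145),.09)
print(env.get_state()['time'],env.get_state()['force']); 
im,d,*r=tray(); print(r); cv2.imwrite('pics/top1.png',im[80:260,130:370].repeat(3,0).repeat(3,1))
E
```

```text
0 [[0.14, 0.47, -0.76, 1.55, 0.33, 1.25, -2.24], [-0.1, 0.63, -0.42, 1.76, 0.33, 0.83, -2.24], [0.06, 0.53, -0.37, 1.93, 0.27, 0.74, -2.04], [0.04, 0.64, -0.18, 1.68, 0.15, 0.83, -1.78]]
20 [[0.16, 0.48, -0.8, 1.55, 0.35, 1.26, -1.91], [-0.03, 0.65, -0.52, 1.75, 0.41, 0.85, -1.96], [0.09, 0.53, -0.41, 1.93, 0.3, 0.74, -1.72], [0.09, 0.65, -0.26, 1.67, 0.21, 0.84, -1.48]]
45 [[0.19, 0.49, -0.85, 1.55, 0.38, 1.27, -1.5], [0.07, 0.69, -0.67, 1.74, 0.53, 0.9, -1.61], [0.13, 0.54, -0.47, 1.92, 0.35, 0.75, -1.31], [0.16, 0.66, -0.36, 1.67, 0.29, 0.86, -1.1]]
90 [[0.19, 0.49, -0.84, 1.55, 0.38, 1.27, -0.71], [0.1, 0.7, -0.71, 1.74, 0.56, 0.91, -0.85], [0.2, 0.56, -0.55, 1.92, 0.41, 0.78, -0.58], [0.3, 0.71, -0.57, 1.66, 0.46, 0.91, -0.44]]
5.2333 [0.60506808 0.19150298 0.14629981]
11.5 [ 0.13745128 -0.22385322 -0.34377792]
[((0.6146633625030518, 0.09043779969215393), (0.08501318097114563, 0.11418046802282333), 5.949808597564697), np.float64(194.3071629706738), np.float64(0.04678776737020534), 359]
```

View pics/top1.png

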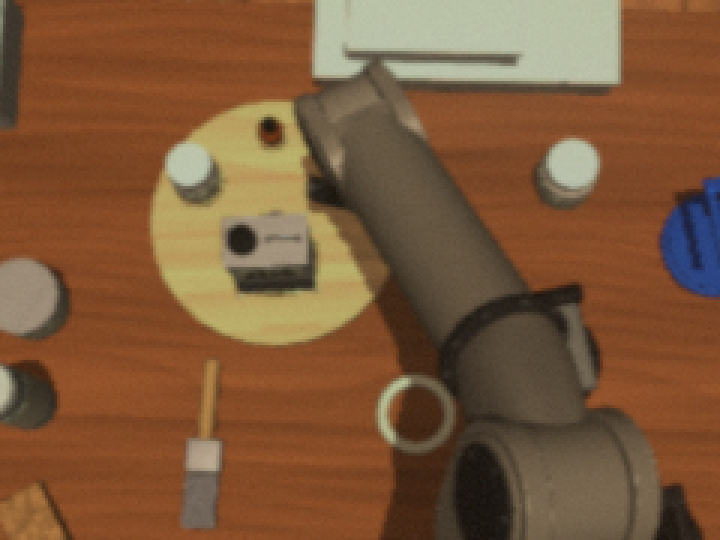

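The label now faces the robot to within a few degrees. I'll retreat and take a closer look at the scanner from the wrist camera.

```bash
python3 - <<'E'
from h import *
a=np.radians(270); p=[C[0]+.105*np.cos(a),C[1]+.105*np.sin(a)]
env.movel(p+[.145],.1); env.movel(p+[.38],.3)
env.reach([.503,-.222,.40],down(13.4)); env.grip(.085)
def rep(n,c,d):
    P=cloud(c,d); ok=d>0
    m=ok&(np.hypot(P[...,0]-.505,P[...,1]+.222)<.09)&(P[...,2]>.155)&(P[...,2]<.19); q=P[m]
    print(n,'sc',cv2.minAreaRect(np.float32(q[:,:2])),np.percentile(q[:,2],[5,50,95]),len(q))
c=cal('wrist'); im,d=camera('wrist'); rep('wrist',c,d); np.savez('pics/w.npz',im=im,d=d,rvec=c['rvec'],tvec=c['tvec'])
cv2.imwrite('pics/w1.png',im)
im,d,*r=tray(); print(r)
c=cal('scene'); im,d=camera('scene'); P=cloud(c,d); m=(d>0)&(np.hypot(P[...,0]-C[0],P[...,1]-C[1])<.13)&(P[...,2]>.19)&(P[...,2]<.203); print(cv2.minAreaRect(np.float32(P[m][:,:2])))
s=env.get_state(); print(s['time'],s['tcp_pos'],s['qpos'].round(2),s['opening'])
for x in (.42,.43,.44): print(x,kin.inverse_kinematics([x,.1,.216],down(0)))
E
```

```text
wrist sc ((0.5060780644416809, -0.2224048674106598), (0.11519695818424225, 0.06478232890367508), 13.605483055114746) [0.16841159 0.17190779 0.17999577] 7154
[((0.6004597544670105, 0.10231585800647736), (0.05718933418393135, 0.0902097299695015), 4.129027843475342), np.float64(179.6960516240831), np.float64(0.0595410833325103), 359]
((0.6020404696464539, 0.09688389301300049), (0.05889863520860672, 0.09167520701885223), 4.991203308105469)
14.7167 [ 0.50297806 -0.22202465  0.40001202] [ 0.96  0.28 -0.81  1.69  0.22  1.26 -1.23] 0.0852477402866962
0.42 [ 0.52810338  0.37307762 -1.05199322  2.14668557  0.43419205  0.85171297
 -2.35989512]
0.43 [ 0.51120652  0.385084   -1.0313746   2.12708315  0.43969345  0.85897036
 -2.35498414]
0.44 [ 0.49383983  0.39630523 -1.00995977  2.10733602  0.44359008  0.86582275
 -2.34867472]
```

View pics/w1.png

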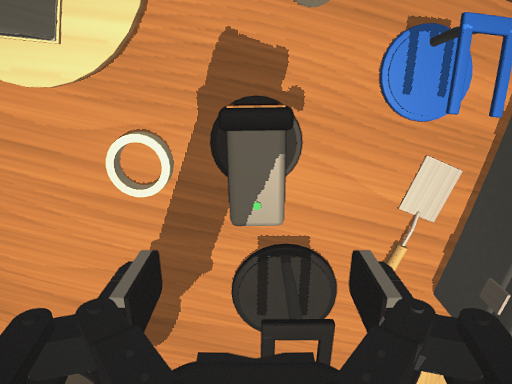

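The wrist view gives the scanner yaw as 13.6° and its origin as about (0.504, -0.223, 0.151), with the head top at 0.172. The label is at about (0.573, 0.097) with yaw 4.5°. Now I'll grasp, lift and bring it to the scan pose.

```bash
python3 - <<'E'
from h import *
S=[.504,-.2229]; q=down(13.6)
env.movel(S+[.29],.2,rot=q); print(env.movel(S+[.210],.08,stop_force=10), env.get_state()['tcp_pos'])
env.grip(.03,40); s=env.get_state(); print('open',s['opening'],s['force'],s['tcp_pos'])
if s['opening']>.045:
    env.movel(S+[.33],.12); print('lifted',env.get_state()['opening'],env.get_state()['force'])
    env.movel([.4324,.0862,.33],.17,rot=down(4.5)); env.movel([.4324,.0862,.216],.12)
    s=env.get_state(); print(s['time'],s['tcp_pos'],s['opening'])
    im,d=camera('scene'); c=cal('scene'); np.savez('pics/s2.npz',im=im,d=d)
    cv2.imwrite('pics/s2.png',cv2.resize(im[110:310,170:400],(690,600),interpolation=3))
    im,d,*r=tray(); print(r)
E
```

```text
False [ 0.50438384 -0.22293503  0.21052229]
open 0.05353959224599548 [-1.18849105  0.81626467  4.62217974] [ 0.50429022 -0.22292783  0.21057035]
lifted 0.05324983318007724 [-0.63392377 -0.73189583 -0.71190008]
21.225 [0.43284583 0.08639981 0.2165822 ] 0.05371854759233715
[((0.6007083058357239, 0.10201764851808548), (0.057334672659635544, 0.09051822125911713), 5.147820472717285), np.float64(179.9829455780384), np.float64(0.059291696790868195), 360]
```

View pics/s2.png

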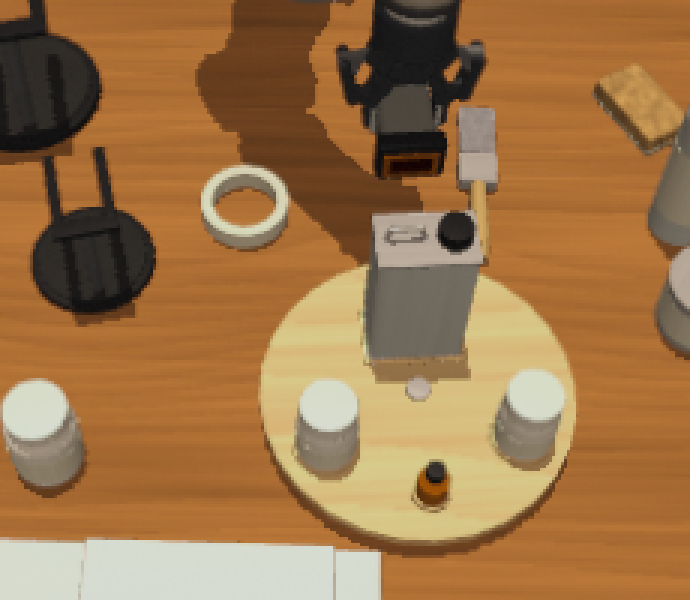

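The scanner is held square in front of the tin: nose at (410,160) in the crop, tin at (425,240). I'll measure the relative position in this one camera before dwelling.

```bash
python3 - <<'E'
from h import *
env.dwell(1.6)
z=np.load('pics/s2.npz'); c=cal('scene'); P=cloud(c,z['d']); ok=z['d']>0
t=P[ok&(np.hypot(P[...,0]-.6,P[...,1]-.1)<.08)&(P[...,2]>.19)&(P[...,2]<.203)]; r=cv2.minAreaRect(np.float32(t[:,:2])); print('tin',r)
n=P[ok&(np.abs(P[...,0]-.485)<.025)&(np.abs(P[...,1]-.09)<.06)&(P[...,2]>.14)]
w=n[n[:,2]>np.percentile(n[:,2],95)-.012]; rn=cv2.minAreaRect(np.float32(w[:,:2])); print('nose',rn,np.percentile(n[:,2],[5,50,95]),len(w))
a=np.radians(4.7); d=np.array([np.cos(a),np.sin(a)]); lab=np.array(r[0])-.028*d; v=lab-np.array(rn[0])
print('ahead',v@d-.010,'lateral',v@[-d[1],d[0]])
h=P[ok&(np.hypot(P[...,0]-.41,P[...,1]-.085)<.04)&(P[...,2]>.15)&(P[...,2]<.2)]; print('head',np.percentile(h[:,2],[10,50,90]) if len(h) else 0)
E
```

```text
tin ((0.601487398147583, 0.09699709713459015), (0.060984861105680466, 0.09149885177612305), 3.9410510063171387)
nose ((0.4755232632160187, 0.07513436675071716), (0.05672607198357582, 0.030743183568120003), 89.565185546875) [0.16302959 0.39473469 0.50802974] 252
ahead 0.08933196579322408 lateral 0.011467901121324835
head [0.17513087 0.1776528  0.18079277]
```

```bash
python3 - <<'E'
from h import *
z=np.load('pics/s2.npz'); c=cal('scene'); P=cloud(c,z['d']); ok=z['d']>0
n=P[ok&(np.abs(P[...,0]-.485)<.03)&(np.abs(P[...,1]-.09)<.06)&(P[...,2]>.13)&(P[...,2]<.2)]
for lo,hi in((.13,.175),(.178,.2)):
    w=n[(n[:,2]>lo)&(n[:,2]<hi)]; print(len(w),cv2.minAreaRect(np.float32(w[:,:2])),np.percentile(w,[2,50,98],axis=0).round(4).tolist())
p=proj(c,[.4933,.091,.157]);l=proj(c,[.4933,.091,.186]); print('expected window px / top edge in crop',(p-[170,110])*3,(l-[170,110])*3)
E
```

```text
194 ((0.47632846236228943, 0.08835626393556595), (0.039041243493556976, 0.06648360937833786), 1.6676520109176636) [[0.4786, 0.056, 0.1381], [0.4916, 0.0863, 0.159], [0.4959, 0.1198, 0.1748]]
174 ((0.47409629821777344, 0.08771231025457382), (0.03781542927026749, 0.06597873568534851), 5.887066841125488) [[0.4584, 0.0568, 0.1783], [0.4825, 0.0866, 0.1838], [0.4929, 0.12, 0.1888]]
expected window px / top edge in crop [410.45245995 166.7923332 ] [413.05231705 147.4016436 ]
```

In the same camera the label is 79 mm ahead of the window, lateral offset under 1 mm, level. The earlier 11 mm reading was arm points mixed in. The scan dwell is done, so now the scanner goes back.

```bash
python3 - <<'E'
from h import *
env.dwell(.8)
S=[.5043,-.2229]
env.movel([.4324,.0862,.33],.12); env.movel(S+[.33],.17,rot=down(13.6)); env.dwell(.3)
print(env.movel(S+[.225],.12,stop_force=12)); print(env.movel(S+[.2098],.03,stop_force=8),env.get_state()['tcp_pos'],env.get_state()['force'])
env.grip(.085); env.movel(S+[.40],.15)
c=cal('wrist'); im,d=camera('wrist'); P=cloud(c,d)
q=P[(d>0)&(np.hypot(P[...,0]-.505,P[...,1]+.222)<.09)&(P[...,2]>.155)&(P[...,2]<.19)]
print(cv2.minAreaRect(np.float32(q[:,:2])),np.percentile(q[:,2],[5,50,95]),len(q)); i2,_,*r=tray(); print(r,env.get_state()['time'])
s,_=camera('scene'); cv2.imwrite('pics/fin.png',np.hstack([cv2.resize(x,(400,300)) for x in(im,s)]))
E
```

```text
False
True [ 0.5041196  -0.22294119  0.21058851] [-1.27811312 -0.53600462  4.33208749]
((0.50550377368927, -0.22214847803115845), (0.11558958142995834, 0.06476770341396332), 13.664271354675293) [0.16817965 0.17191426 0.17998105] 7206
[((0.6006863117218018, 0.10230174660682678), (0.05731584131717682, 0.09046714752912521), 4.085263252258301), np.float64(179.70852161770213), np.float64(0.05931445581119334), 368] 30.6
```

View pics/fin.png

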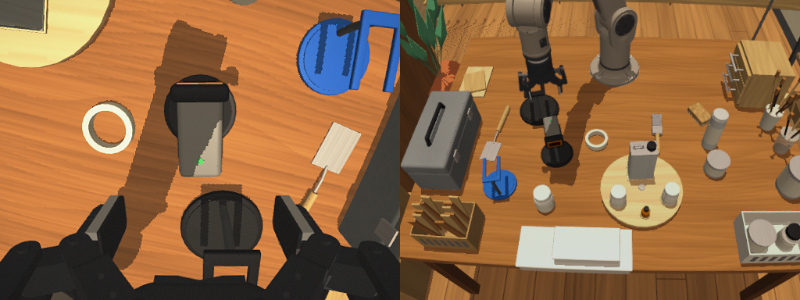

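The scanner is seated as before: position within 1 mm, same yaw and same height. The label still faces the robot and the bystanders are in place, so I'm handing in.

```bash
python3 -c "
from h import *
env.dwell(.3); job.job_done(); print(env.get_state()['time'])"
```

```text
the job is handed in; nothing more can be done
the job is handed in; nothing more can be done
```

The tin was scanned, the scanner is back in its stand, and the job was handed in at about 31 s of the 69 s allowed. The system gives no verdict, so the results below are from my own checks.

- **Tray:** I pushed a jar with the closed fingers and turned the tray about 142° counter-clockwise. The label now faces the robot to within about 5°.
- **Scan:** I held the scanner still, level and square on for over 2 s. The window was about 79 mm from the label and less than 1 mm off sideways.
- **Scanner return:** After release, the wrist camera showed it within 1 mm of its original position, with the same yaw (13.7° against 13.6°) and height. The gripper was clear of it.
- **Bench:** In the last picture the other things look to be where they were. I checked this by eye only.

Two checks disagreed along the way:
- **Cameras:** The top and scene cameras differ by 3–5 mm in y, so I used the mean.
- **Sideways reading:** My first check of the scanner's offset gave 11 mm because points on the arm were mixed in. Re-measured without them, it came to the figure above.

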